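# Fetch the plug socket from under the bin of nuts

## Robot

A 6-joint arm with a two-finger parallel gripper is mounted at the origin on the work surface. World frame = base frame: x ahead of the robot, y to its left, z up, the work surface at z = 0. Lengths are in m, angles in rad, forces in N, time in s.
With the tool pointing down it reaches from about 0.35 to 0.975 m from the base axis. Payload 4.9 kg.
Tool frame: the origin (TCP) lies midway between the tips of the shut fingers; the grasp point (between the pads) lies 19 mm behind it (ctrl.hold_point_z is the distance from the TCP to the grasp point, in m); z points along the fingers, y is the line along which they close (so a half turn about z gives the same grasp; the last joint's range is limited). The gripper opens to 85 mm and grips with 20 to 120 N. Pads are 22 mm wide; open, the fingers measure 114 mm over their backs; the gripper's body (76 mm by 85 mm) begins 54 mm behind the grasp point. The pads swing forward as they close: fully open they stand 13 mm farther back than shut.
Start: joints at [-1.264, 0.053, 1.613, -0, 1.476, -0.119], TCP at [0.258, -0.569, 0.231] pointing down, gripper open.
Joint ranges: [-3.01, 3.01], [-1.01, 2.22], [0.06, 2.58], [-1.02, 4.17], [0.09, 2.62], [-3.14, 3.14]. Speed limits (rad/s): [2.57, 2.57, 3.14, 3.14, 3.14, 3.14].

## Interface

Orientations are given as a rotation vector (axis times angle).
In Python, from station import status, viewer, finish_job, ctrl gives the robot as it stands.
- The arm moves only by the shell command python3 -m jog 'ROWS' [FORCE]. ROWS is JSON, a list of rows, each a list of 7 numbers: the turn, a rotation vector about the tool's x, y, z each as a share of 5 degrees, from -1 to 1, then the shift along the tool's x, y, z each as a share of 30 mm, from -1 to 1, then the opening, from -1 (shut) to 1 (fully open). A call has 1 to 5 rows; each row shifts and turns the commanded pose from where the row before left it, along the tool's axes as they then stand; what a row does not reach is not made up. A row lasts 1/8 s, in which the tool goes at most 62.5 mm and 10.7 degrees, less where a joint would pass 70% of its speed; a pose out of reach is approached as far as the arm can. A call with a number of a shift or a turn outside -1 to 1 is refused whole. A call with a gripper value outside its range is refused whole. The fingers move at their own pace and stop on an object; FORCE is the grip in N (left out, the last holds). Time passes only in rows, so rows that do not move let the fingers close. It gives the time, the measured TCP pose, the force, the opening and the grip force at its end, in the units of the state.
- status.get_obs(): the state, without advancing time (a new reading comes with each control period).
- viewer.get_image(name): name is "scene" or "top" or "wrist"; returns a dict with "img" (400x640x3 uint8, red, green, blue), "fovy" (degrees; the focal length in pixels is half the picture's height over the tangent of half this angle, whatever the lens; pixels are square), "cx", "cy" (the principal point, pixels), "distortion" ([k1, k2, p1, p2, k3] as OpenCV has them; the pictures are not rectified), "rvec" (rotation vector, rad) and "tvec" (3), from world to camera coordinates, as OpenCV has them. Camera axes: x right, y down, z forward; pixel columns grow to the right and rows downward; lengths in m; the calibration is good to about 2 mm. A picture is of the moment at which its call begins. There is no depth.
- finish_job(): hands the job in; it is judged then, once.
The state is a dict: "t": time; "q": joint angles; "dq": joint speeds; "effort": joint torques, N m; "tool_pos": TCP position; "tool_rot": TCP orientation; "contact_force": force on the tool from outside, world axes, zero at the start; "wrist_torque": the same for the moment, N m; "opening": finger opening in m; "grip_force": force on a finger pad.
Only numpy, scipy, OpenCV 4.12 (cv2) and the standard library are available. Lean on these libraries where they do the work, as an engineer would, in place of code of your own. Each camera call takes 0.05 s, during which the arm holds its last target. There are 200 camera calls.

## Task

The plug socket for the chainsaw is in the red bin, underneath the yellow bin that holds three loose nuts. Lift this yellow bin off, keeping it level with its nuts inside, lower it without dropping it onto the other yellow bin so that it sits square and fully seated as a stack, and let go. Then take the socket out of the red bin and leave it in the green tray; the red bin, the lower yellow bin and everything else on the bench stay where they are.

Things in the scene. Friction and masses are not known exactly. Their poses are not given: they have to be found in the camera images.
- nut_bin: yellow bin with three loose nuts, 0.25 kg, stacked on the red bin: 120 (x, long) x 68 x 58 mm high, walls 3 mm, origin at the centre of its underside, inner floor at 12 mm, low notch in its -x end. Its bottom 8 mm is a foot, 106 x 54 mm, that drops into the rim below (inside 114 x 62 mm); stacked origins are 50 mm apart. Its flat long sides can be gripped across the 68 mm
- red_bin: red stacking bin, loose on the bench, same shape and size as the yellow bin on top of it (120 x 68 x 58 mm, inside 114 x 62 mm, inner floor at 12 mm, origin at the centre of its underside, x along its length); the plug socket stands in it
- bolt_bin: the other yellow stacking bin, loose on the bench, same shape and size (120 x 68 x 58 mm, rim at 58 mm, origin at the centre of its underside, x along its length), with a few bolts lying low inside; the nut bin is to be stacked on it, either way round
- plug_socket: plug socket: steel cylinder with a blue band, diameter 24 mm, height 34 mm, standing upright on the red bin's inner floor within 16 mm of its centre along the bin's length and 6 mm across; origin at the centre of its underside, z up its axis. Along the bin's length there is room for the fingers on both sides, across the bin hardly
- green_tray: shallow open green tray fixed to the bench, outside 160 (x) x 120 (y) x 35 mm high, walls and floor 4 mm; origin at the centre of its underside
- nut0: loose hexagonal steel nut in the nut bin, 24 mm across flats, 13 mm high, origin at the centre of its underside
- nut1: loose hexagonal steel nut in the nut bin, 24 mm across flats, 13 mm high, origin at the centre of its underside
- nut2: loose hexagonal steel nut in the nut bin, 24 mm across flats, 13 mm high, origin at the centre of its underside
- spray_can: bystander: spray can with a blue label, diameter 60 mm, 170 mm high, origin at the centre of its underside
- screw_jar: bystander: glass jar with a red lid, diameter 72 mm, 85 mm high, origin at the centre of its underside
- tape_roll: bystander: roll of black tape lying flat, diameter 90 mm, 25 mm high, origin at the centre of its underside
- wrench: bystander: steel wrench lying flat, 170 mm long along its x
- hammer: bystander: hammer lying flat, 270 mm long along its x
Things that resemble listed ones, but are neither listed nor needed, are in the scene too. What is meant by the red_bin is not turquoise, and is the smaller of those in its own colour.

How it is judged:
By the outcome, as a careful person would: the job done as asked, in the order asked, and still so for the second after the job is handed in, with the robot touching nothing.
It also fails if it takes over 58 s, if anything falls off the work surface, if the arm or the gripper's body presses on something with over 40 N, if the wrist force passes 120 N, or if a joint passes its speed limit or range.

## Working session

There is one attempt and no reset: what is moved stays moved. The work goes in short steps, Python scripts to look and compute and a shell command to move; the robot and the scene stay as the last step left them, time stands still between calls to the robot, and variables do not carry over. Pictures are saved under pics/ and viewed, at most 11 in all, crops included, and the job is handed in when it is done.

```bash
ls; mkdir -p pics; cat > h.py <<'E'
import numpy as np, cv2
from scipy.spatial.transform import Rotation as R
from station import status, viewer, finish_job, ctrl
def cam(n):
    d=viewer.get_image(n); h,w=d["img"].shape[:2]
    f=h/2/np.tan(np.radians(d["fovy"])/2)
    d["K"]=np.array([[f,0,d["cx"]],[0,f,d["cy"]],[0,0,1]]); d["D"]=np.array(d["distortion"],float)
    return d
def plane(d,px,z):
    px=np.array(px,float).reshape(-1,1,2)
    u=cv2.undistortPoints(px,d["K"],d["D"]).reshape(-1,2)
    M=R.from_rotvec(np.ravel(d["rvec"])).as_matrix(); t=np.ravel(d["tvec"])
    o=-M.T@t; r=np.c_[u,np.ones(len(u))]@M
    return o+r*((z-o[2])/r[:,2])[:,None]
def proj(d,P):
    return cv2.projectPoints(np.array(P,float).reshape(-1,3),np.ravel(d["rvec"]).astype(float),np.ravel(d["tvec"]).astype(float),d["K"],d["D"])[0].reshape(-1,2)
def save(d,n): cv2.imwrite("pics/"+n,d["img"][:,:,::-1])
E
python3 - <<'E'
from h import *
import pickle
for n in("scene","top"):
    d=cam(n); save(d,n+"0.png"); pickle.dump(d,open(n+".pkl","wb"))
    print(n,d["fovy"],d["D"],d["rvec"],d["tvec"])
print(status.get_obs())
E
```

```text
pics
scene 43.49448660893408 [-0.03714322  0.          0.          0.          0.        ] [ 2.07052094  0.82448864 -0.42215717] [-0.41156334 -0.12155677  1.81208997]
top 46.87387079963618 [0.04240349 0.         0.         0.         0.        ] [ 2.20798084 -2.20943876  0.03468416] [0.03011643 0.51406352 1.20082362]
{'t': 0.1, 'q': array([-1.26399582e+00,  5.32848600e-02,  1.61416073e+00, -4.53475612e-05,
        1.47602425e+00, -1.18987856e-01]), 'dq': array([-0.00072906, -0.00089134, -0.00317204,  0.00051408,  0.00100892,
        0.00042462]), 'effort': array([ 9.73792908e-05, -3.94898951e+01, -3.71366358e+01, -1.11901190e-04,
        3.86871499e-03,  8.04359416e-06]), 'tool_pos': array([ 0.25797064, -0.56864736,  0.23018727]), 'tool_rot': array([-3.06884245e+00, -6.63398590e-01,  3.46879289e-04]), 'contact_force': array([ 0.81219915, -0.64900408,  0.31755499]), 'wrist_torque': array([0.00765907, 0.02737685, 0.02720605]), 'grip_force': 0.0, 'opening': 0.08540553650885203}
```

View pics/scene0.png

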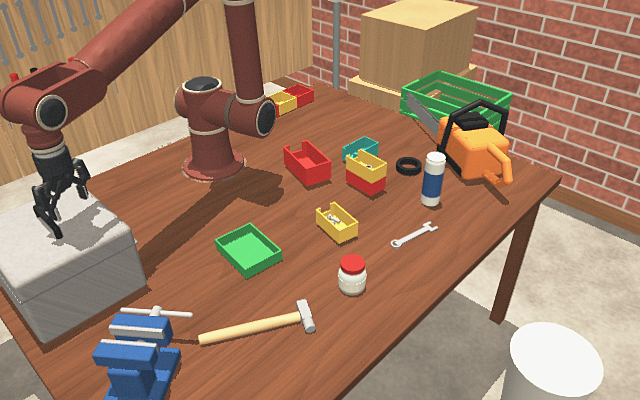

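View pics/top0.png

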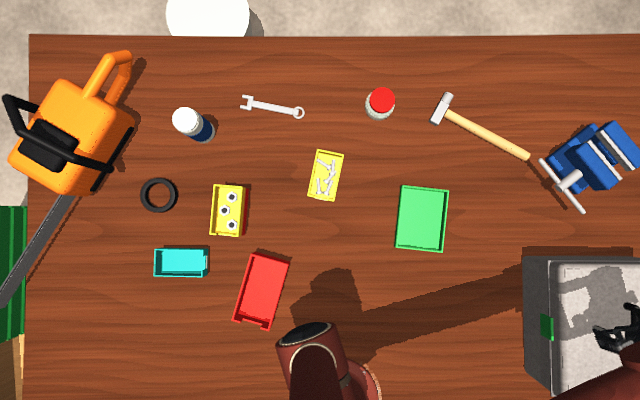

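The scene view shows the yellow-on-red stack at (366,172), the bolt bin at (337,222) and the tray at (248,250). In the top view, the nut bin is at (228,210), the bolt bin at (325,175) and the tray at (422,218). The large red bin at (262,290) and the turquoise bin at (181,262) are distractors.

```bash
cat >> h.py <<'E'
RNG={"yellow":((20,90,80),(34,255,255)),"green":((45,90,50),(75,255,255)),"red":((0,150,90),(8,255,255))}
def mask(d,c,close=5):
    hsv=cv2.cvtColor(d["img"],cv2.COLOR_RGB2HSV); m=cv2.inRange(hsv,*RNG[c])
    return cv2.morphologyEx(m,cv2.MORPH_CLOSE,np.ones((close,close),np.uint8))
def rects(d,c,z,amin=400):
    out=[]
    for k in cv2.findContours(mask(d,c),cv2.RETR_EXTERNAL,cv2.CHAIN_APPROX_NONE)[0]:
        if cv2.contourArea(k)<amin: continue
        P=plane(d,k.reshape(-1,2),z)[:,:2]*1000
        (x,y),(w,h),a=cv2.minAreaRect(P.astype(np.float32))
        if w<h: w,h,a=h,w,a+90
        out.append((k.reshape(-1,2).mean(0).round(),np.round([x,y,w,h,(a+90)%180-90],1)))
    return out
E
python3 - <<'E'
from h import *
import pickle
d=pickle.load(open("top.pkl","rb"))
M=R.from_rotvec(d["rvec"]).as_matrix();print("cam",-M.T@d["tvec"])
for c,z in(("yellow",.108),("yellow",.058),("green",.035)):
    print(c,z)
    for r in rects(d,c,z): print(*r)
im=cv2.resize(d["img"][130:260,170:370],(800,520),interpolation=cv2.INTER_CUBIC)
cv2.imwrite("pics/c.png",im[:,:,::-1])
E
```

```text
cam [0.47990377 0.03354086 1.2147893 ]
yellow 0.108
[226. 210.] [487.8 265.4 122.3  75.6  -4.6]
[ 45. 169.] [600.6 698.5 132.7  69.   59.3]
[325. 175.] [571.9  29.8 118.4  67.7 -12.1]
[487. 134.] [ 669.6 -358.4  222.8   16.9   61.1]
[ 81. 104.] [758.6 606.3 224.5 132.7 -28.9]
yellow 0.058
[226. 210.] [488.2 275.9 127.8  79.   -4.6]
[ 45. 169.] [606.  728.6 138.7  72.1  59.3]
[325. 175.] [576.1  29.6 123.7  70.7 -12.1]
[487. 134.] [ 678.1 -376.2  232.8   17.6   61.1]
[ 81. 104.] [771.2 632.2 234.7 138.7 -28.9]
green 0.035
[ 14. 312.] [ 2.435e+02  8.073e+02  1.617e+02  5.830e+01 -3.000e-01]
[ 10. 240.] [401.4 809.6 196.5  62.7   1.1]
[421. 218.] [ 466.8 -215.6  161.5  124.8   -6.4]
```

View pics/c.png

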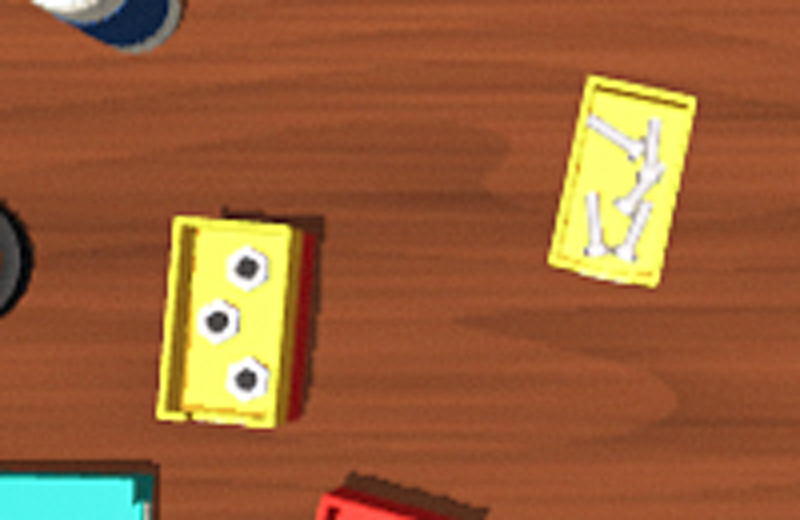

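The nut bin holds three nuts and is at about (0.488, 0.269), yaw -4.6°. The bolt bin is at about (0.576, 0.030), yaw -12°. The red wall visible at crop (300,330) is the red bin under the stack. Next I'll turn +29° about the tool's z and move over the nut bin.

```bash
python3 -m jog '[[0,0,1,0,0,-0.2,1],[0,0,1,0,0,-0.2,1],[0,0,1,0,0,-0.2,1],[0,0,1,0,0,-0.2,1],[0,0,1,0,0,-0.2,1]]' >/dev/null
python3 -m jog '[[0,0,0.8,0.19,-0.98,0,1],[0,0,0,0.19,-0.98,0,1],[0,0,0,0.19,-0.98,0,1],[0,0,0,0.19,-0.98,0,1],[0,0,0,0.19,-0.98,0,1]]'
python3 -m jog '[[0,0,0,0.19,-0.98,0,1],[0,0,0,0.19,-0.98,0,1],[0,0,0,0.19,-0.98,0,1],[0,0,0,0.19,-0.98,0,1],[0,0,0,0.19,-0.98,0,1]]'
python3 -m jog '[[0,0,0,0.19,-0.98,0,1],[0,0,0,0.19,-0.98,0,1],[0,0,0,0.19,-0.98,0,1],[0,0,0,0.19,-0.98,0,1],[0,0,0,0.19,-0.98,0,1]]'
python3 -m jog '[[0,0,0,0.19,-0.98,0,1],[0,0,0,0.19,-0.98,0,1],[0,0,0,0.19,-0.98,0,1],[0,0,0,0.19,-0.98,0,1],[0,0,0,0.19,-0.98,0,1]]'
cat >> h.py <<'E'
def plan(x,y,z=None,yaw=None):
    s=status.get_obs(); p=s["tool_pos"]; M=R.from_rotvec(s["tool_rot"]).as_matrix()
    yw=np.degrees(np.arctan2(M[1,0],M[0,0])); yt=yw if yaw is None else yaw
    a=np.radians(yt); d=np.array([x-p[0],y-p[1],0 if z is None else z-p[2]])
    sh=np.array([np.cos(a)*d[0]+np.sin(a)*d[1],np.sin(a)*d[0]-np.cos(a)*d[1],-d[2]])/.03
    print("t",s["t"],"at",p.round(4),"yaw",yw.round(2),"tilt z",M[:,2].round(4),"op",round(s["opening"],4),"F",s["contact_force"].round(1),"q",s["q"].round(2))
    print("turn total",round((yw-yt)/5,2),"shift total (tool, after turn)",sh.round(2))
E
python3 - <<'E'
from h import *
plan(.488,.269,None,-4.6)
E
```

```text
t: 1.35
tool_pos: [0.2964, -0.4232, 0.2607]
tool_rot: [-3.138, 0.126, 0.001]
contact_force: [-0.2, -0.3, 0.5]
opening: 0.0856
grip_force: 0.0
t: 1.98
tool_pos: [0.3365, -0.279, 0.2607]
tool_rot: [-3.138, 0.126, 0.001]
contact_force: [-0.4, 0.4, -0.0]
opening: 0.0859
grip_force: 0.0
t: 2.6
tool_pos: [0.3767, -0.1349, 0.2608]
tool_rot: [-3.139, 0.126, 0.001]
contact_force: [1.0, -0.7, 0.3]
opening: 0.0855
grip_force: 0.0
t: 3.22
tool_pos: [0.4168, 0.0093, 0.2608]
tool_rot: [-3.139, 0.126, 0.001]
contact_force: [0.8, 0.5, -0.1]
opening: 0.0854
grip_force: 0.0
t 3.225 at [0.4168 0.0093 0.2608] yaw -4.6 tilt z [-6.e-04  0.e+00 -1.e+00] op 0.0854 F [ 0.8  0.5 -0.1] q [-0.16 -0.5   2.03 -0.    1.61  1.49]
turn total 0.0 shift total (tool, after turn) [ 1.67 -8.82 -0.  ]
```

```bash

python3 -m jog '[[0,0,0,0.19,-0.98,0,1],[0,0,0,0.19,-0.98,0,1],[0,0,0,0.19,-0.98,0,1],[0,0,0,0.19,-0.98,0,1],[0,0,0,0.19,-0.98,0,1]]' >/dev/null
python3 -m jog '[[0,0,0,0.19,-0.98,0,1],[0,0,0,0.19,-0.98,0,1],[0,0,0,0.19,-0.98,0,1],[0,0,0,0.15,-0.98,0,1],[0,0,0,0,0,0,1]]'
python3 - <<'E'
from h import *
plan(.488,.269,.11,-4.6)
d=cam("wrist"); save(d,"w1.png")
M=R.from_rotvec(d["rvec"]).as_matrix();print("cam",-M.T@d["tvec"])
for r in rects(d,"yellow",.108): print(*r)
t=cam("top")
for z in (.058,.108):
  for r in rects(t,"yellow",z): print(*r)
E
```

```text
t: 4.47
tool_pos: [0.4878, 0.2691, 0.2605]
tool_rot: [3.139, -0.123, -0.002]
contact_force: [-0.3, -0.7, -0.1]
opening: 0.0853
grip_force: 0.0
t 4.475 at [0.4878 0.2691 0.2605] yaw -4.48 tilt z [-1.5e-03 -5.0e-04 -1.0e+00] op 0.0853 F [-0.3 -0.7 -0.1] q [ 0.37 -0.12  1.74  0.    1.53  2.02]
turn total 0.02 shift total (tool, after turn) [0.01 0.   5.02]
cam [0.55458718 0.26275386 0.40264712]
[322. 187.] [487.1 265.1 122.   70.8  -4.6]
[521.  84.] [574.3  70.4 105.2  80.3 -12.1]
[229. 209.] [487.8 275.5 125.7  78.3  -4.5]
[ 44. 169.] [607.2 727.4 138.6  71.8  58. ]
[325. 175.] [576.   29.6 123.6  70.7 -12.1]
[487. 134.] [ 678.2 -376.2  232.8   17.9   61.2]
[ 81. 104.] [770.6 628.3 232.1 140.5 -31.2]
[229. 209.] [487.4 265.1 120.2  74.9  -4.5]
[ 44. 169.] [601.7 697.4 132.6  68.7  58. ]
[325. 175.] [571.8  29.8 118.2  67.7 -12.1]
[487. 134.] [ 669.6 -358.5  222.8   17.1   61.2]
[ 81. 104.] [758.  602.6 222.  134.4 -31.2]
```

View pics/w1.png

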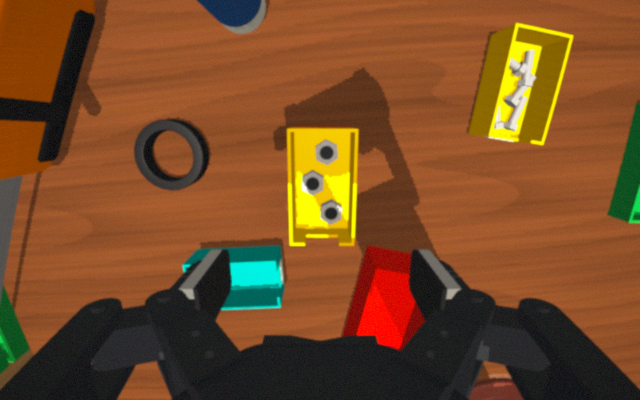

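Wrist view: the nut bin spans (288–357, 128–245) with the gripper lined up over it. By ray casting its centre is at (0.487, 0.2655), yaw -4.6°, so I'll descend.

```bash

python3 -m jog '[[0,0,0.02,0,0.1,1,1],[0,0,0,0,0,1,1],[0,0,0,0,0,1,1],[0,0,0,0,0,1,1],[0,0,0,0,0,0.8,1]]' >/dev/null
python3 -m jog '[[0,0,0,0,0,0.8,1],[0,0,0,0,0,0.5,1],[0,0,0,0,0,0.5,1],[0,0,0,0,0,0,1]]' 
python3 - <<'E'
from h import *
plan(.487,.266,.06,-4.6); print(ctrl.hold_point_z)
E
```

```text
t: 5.7
tool_pos: [0.4872, 0.2645, 0.0622]
tool_rot: [3.138, -0.129, -0.003]
contact_force: [-0.7, -0.5, -0.1]
opening: 0.0856
grip_force: 0.0
t 5.7 at [0.4872 0.2645 0.0622] yaw -4.72 tilt z [-2.e-03 -8.e-04 -1.e+00] op 0.0856 F [-0.7 -0.5 -0.1] q [ 0.36  0.05  1.91 -0.    1.18  2.02]
turn total -0.02 shift total (tool, after turn) [-0.01 -0.05  0.07]
0.0187
```

```bash

python3 -m jog '[[0,0,0,0,-0.05,0,0.8],[0,0,0,0,0,0,0.7],[0,0,0,0,0,0,0.6],[0,0,0,0,0,0,0.5],[0,0,0,0,0,0,0.4]]' 40
python3 -m jog '[[0,0,0,0,0,0,0.2],[0,0,0,0,0,0,0],[0,0,0,0,0,0,0]]' 40
python3 - <<'E'
from h import *
plan(.487,.266,.06,-4.6)
E
```

```text
t: 6.32
tool_pos: [0.4886, 0.2668, 0.0642]
tool_rot: [-3.138, 0.129, -0.002]
contact_force: [-0.5, 1.1, 4.1]
opening: 0.0678
grip_force: 45.7
t: 6.7
tool_pos: [0.4886, 0.2668, 0.0642]
tool_rot: [-3.138, 0.129, -0.002]
contact_force: [0.1, 1.1, 5.3]
opening: 0.0675
grip_force: 45.9
t 6.7 at [0.4886 0.2668 0.0642] yaw -4.7 tilt z [ 1.4e-03  7.0e-04 -1.0e+00] op 0.0675 F [0.1 1.1 5.3] q [0.37 0.05 1.91 0.   1.18 2.02]
turn total -0.02 shift total (tool, after turn) [-0.05  0.03  0.14]
```

```bash

python3 -m jog '[[0,0,0,0,0,-0.1,0],[0,0,0,0,0,-0.2,0],[0,0,0,0,0,-0.3,0],[0,0,0,0,0,-0.4,0],[0,0,0,0,0,-0.5,0]]'
python3 -m jog '[[0,0,0,0,0,-0.6,0],[0,0,0,0,0,-0.6,0],[0,0,0,0,0,-0.6,0],[0,0,0,0,0,-0.5,0],[0,0,0,0,0,0,0]]'
python3 - <<'E'
from h import *
plan(.576,.0296,.18,-12.1)
d=cam("wrist"); save(d,"w2.png")
E
```

```text
t: 7.32
tool_pos: [0.4879, 0.2665, 0.1092]
tool_rot: [3.139, -0.129, -0.0]
contact_force: [0.2, 0.7, -1.7]
opening: 0.0673
grip_force: 45.3
t: 7.95
tool_pos: [0.489, 0.2669, 0.1793]
tool_rot: [-3.138, 0.129, -0.005]
contact_force: [0.3, -0.4, -1.7]
opening: 0.0678
grip_force: 45.4
t 7.95 at [0.489  0.2669 0.1793] yaw -4.7 tilt z [ 0.0031  0.0012 -1.    ] op 0.0678 F [ 0.3 -0.4 -1.7] q [ 0.37 -0.07  1.83  0.    1.39  2.02]
turn total 1.48 shift total (tool, after turn) [ 4.49  7.13 -0.02]
```

View pics/w2.png

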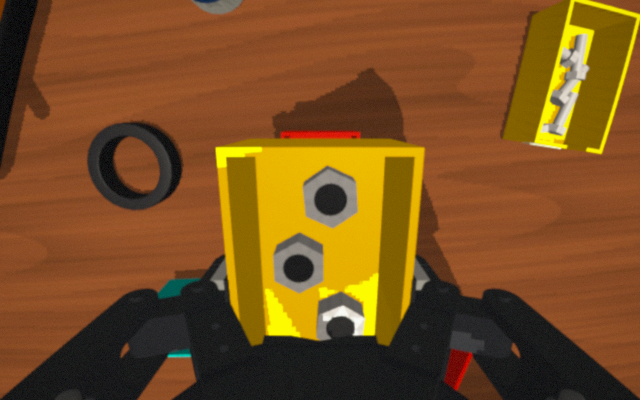

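Wrist view: the nut bin is gripped level with all three nuts inside, at (330,195), (298,262) and (341,318). The bolt bin is upper right, its rim running from (575,0) to (603,152). I'll move sideways until the bolt bin is in view just ahead of the held bin.

```bash

python3 -m jog '[[0,0,0.3,0.1,0.4,0,0],[0,0,0.3,0.15,0.7,0,0],[0,0,0.3,0.15,0.9,0,0],[0,0,0.3,0.15,0.9,0,0],[0,0,0.28,0.15,0.9,0,0]]' >/dev/null
python3 -m jog '[[0,0,0,0.15,0.9,0,0],[0,0,0,0.15,0.9,0,0],[0,0,0,0.15,0.9,0,0],[0,0,0,0.1,0.7,0,0],[0,0,0,0,0.3,0,0]]'
python3 -m jog '[[0,0,0,0,0,0,0]]' >/dev/null
python3 - <<'E'
from h import *
plan(.5768,.0296,.18,-12.1)
d=cam("wrist"); save(d,"w3.png")
import pickle; pickle.dump((d,status.get_obs()),open("w3.pkl","wb"))
M=R.from_rotvec(d["rvec"]).as_matrix();print("cam",-M.T@d["tvec"])
E
```

```text
t: 9.25
tool_pos: [0.4847, 0.0375, 0.1763]
tool_rot: [3.123, -0.335, -0.003]
contact_force: [0.6, 1.2, -3.2]
opening: 0.0675
grip_force: 45.6
t 9.375 at [0.485  0.0384 0.1767] yaw -12.19 tilt z [-1.e-03  3.e-04 -1.e+00] op 0.0675 F [ 0.5  0.4 -1.9] q [-0.07 -0.25  1.98  0.    1.41  1.71]
turn total -0.02 shift total (tool, after turn) [ 3.05 -0.35 -0.11]
cam [0.55039586 0.0230273  0.31894743]
```

View pics/w3.png

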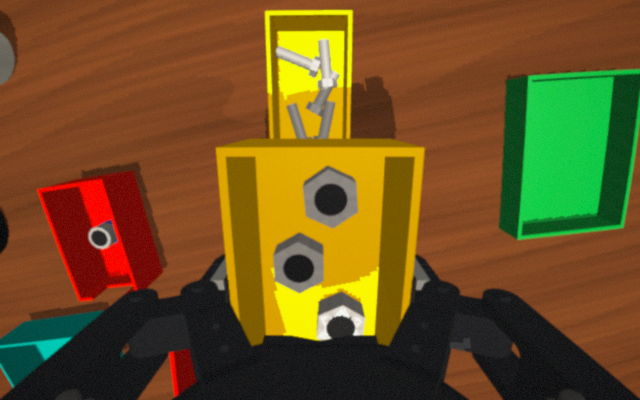

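Wrist view: the bolt bin's rim shows its left edge near x≈266, right edge ≈352 and top edge ≈ row 10. The held bin's rim spans 217–424 with its front edge at row ≈147. The socket is in the red bin at (100,237), and the tray is at right.

```bash
cat > meas.py <<'E'
from h import *
import pickle
def edges(d,rows,cols,z,ystart):
    m=mask(d,"yellow",3)>0
    # top edge: first yellow row per col ; left/right: extreme yellow around col 310
    L=[];Rr=[];T=[]
    for r in rows:
        c=np.where(m[r,200:440])[0]+200; L.append((c[0]-.5,r)); Rr.append((c[-1]+.5,r))
    for c in cols:
        r=np.where(m[ystart:,c])[0]; T.append((c,r[0]+ystart-.5))
    out=[]
    for q in(L,Rr,T):
        P=plane(d,q,z)[:,:2]; v=cv2.fitLine(P.astype(np.float32),cv2.DIST_HUBER,0,.001,.001).ravel(); out.append((v,np.median(q,0)))
    return out
def inter(a,b):
    s=np.linalg.solve(np.c_[a[:2],-b[:2]],b[2:]-a[2:]); return a[2:]+s[0]*a[:2]
def report(E,tip=.06):
    (l,pl),(r,pr),(t,pt)=E
    A=inter(l,t);B=inter(r,t); w=np.linalg.norm(A-B)
    yl,yr=[np.degrees(np.arctan2(v[1]*np.sign(v[0]),abs(v[0]))) for v in(l,r)]
    a=np.radians((yl+yr)/2); C=(A+B)/2-tip*np.array([np.cos(a),np.sin(a)])
    print("px",pl,pr,pt,"yaws",round(yl,2),round(yr,2),"end",np.degrees(np.arctan2(*(A-B)[::-1])).round(2)-90,"w",w.round(4),"C",C.round(4)); return C,a
E
python3 - <<'E'
from meas import *
d,s=pickle.load(open("w3.pkl","rb"))
print("bolt");b,_=report(edges(d,range(20,125,3),range(275,345,3),.058,0))
print("held");
for z in(.2205,): h,_=report(edges(d,range(155,220,3),range(225,415,5),z,142))
hsv=cv2.cvtColor(d["img"],cv2.COLOR_RGB2HSV)
print([tuple(hsv[r,235]) for r in range(138,156,2)],[tuple(hsv[r,330]) for r in range(134,156,2)])
p=s["tool_pos"][:2]; print("held-tcp",h-p)
t=np.array(b)-(h-p); print("TCP target",t); plan(t[0],t[1],.18,-12.1)
E
```

```text
bolt
px [265.5  71. ] [351.5  71. ] [309.5   8.5] yaws -11.59 -12.33 end -11.360001 w 0.07 C [0.5763 0.0263]
held
px [218.5 186.5] [421.  186.5] [317.5 141.5] yaws -12.27 -12.0 end -12.190002 w 0.0679 C [0.4853 0.0369]
[(np.uint8(9), np.uint8(171), np.uint8(128)), (np.uint8(10), np.uint8(175), np.uint8(128)), (np.uint8(19), np.uint8(223), np.uint8(136)), (np.uint8(22), np.uint8(255), np.uint8(141)), (np.uint8(23), np.uint8(255), np.uint8(153)), (np.uint8(22), np.uint8(255), np.uint8(216)), (np.uint8(23), np.uint8(255), np.uint8(221)), (np.uint8(22), np.uint8(255), np.uint8(222)), (np.uint8(23), np.uint8(255), np.uint8(222))] [(np.uint8(24), np.uint8(255), np.uint8(226)), (np.uint8(23), np.uint8(255), np.uint8(225)), (np.uint8(22), np.uint8(255), np.uint8(199)), (np.uint8(22), np.uint8(255), np.uint8(143)), (np.uint8(23), np.uint8(255), np.uint8(144)), (np.uint8(22), np.uint8(255), np.uint8(142)), (np.uint8(22), np.uint8(255), np.uint8(165)), (np.uint8(23), np.uint8(255), np.uint8(223)), (np.uint8(23), np.uint8(255), np.uint8(227)), (np.uint8(23), np.uint8(255), np.uint8(227)), (np.uint8(24), np.uint8(255), np.uint8(227))]
held-tcp [ 9.84943867e-05 -1.94677860e-03]
TCP target [0.57624755 0.02823908]
t 9.425 at [0.4852 0.0389 0.1769] yaw -12.14 tilt z [-7.e-04  4.e-04 -1.e+00] op 0.0678 F [-0.7  0.3 -3. ] q [-0.07 -0.25  1.98  0.    1.41  1.71]
turn total -0.01 shift total (tool, after turn) [ 3.04 -0.29 -0.1 ]
```

```bash

python3 -m jog '[[0,0,-0.02,0.4,-0.05,0,0],[0,0,0,0.7,-0.06,0,0],[0,0,0,0.7,-0.06,0,0],[0,0,0,0.7,-0.06,0,0],[0,0,0,0.6,-0.06,0,0]]' >/dev/null
python3 -m jog '[[0,0,0,0,0,0.5,0],[0,0,0,0,0,0.7,0],[0,0,0,0,0,0.7,0],[0,0,0,0,0,0.6,0],[0,0,0,0,0,0.4,0]]'
python3 -m jog '[[0,0,0,0,0,0,0],[0,0,0,0,0,0,0]]' >/dev/null
python3 - <<'E'
from h import *
plan(.578,.0286,.0642,-12.0)
d=cam("scene");im=cv2.resize(d["img"][120:280,250:430],(720,640)[:2] if 0 else (675,600),interpolation=cv2.INTER_CUBIC)
cv2.imwrite("pics/s2.png",im[:,:,::-1])
E
```

```text
t: 10.68
tool_pos: [0.5772, 0.0281, 0.0883]
tool_rot: [3.124, -0.328, -0.003]
contact_force: [0.4, 1.1, -1.0]
opening: 0.0677
grip_force: 45.6
t 10.925 at [0.5789 0.0279 0.0911] yaw -12.01 tilt z [ 1.5e-03 -1.0e-04 -1.0e+00] op 0.0672 F [ 0.1  0.3 -0.7] q [-0.08  0.07  1.84  0.    1.23  1.7 ]
turn total -0.0 shift total (tool, after turn) [-0.03 -0.02  0.9 ]
```

View pics/s2.png

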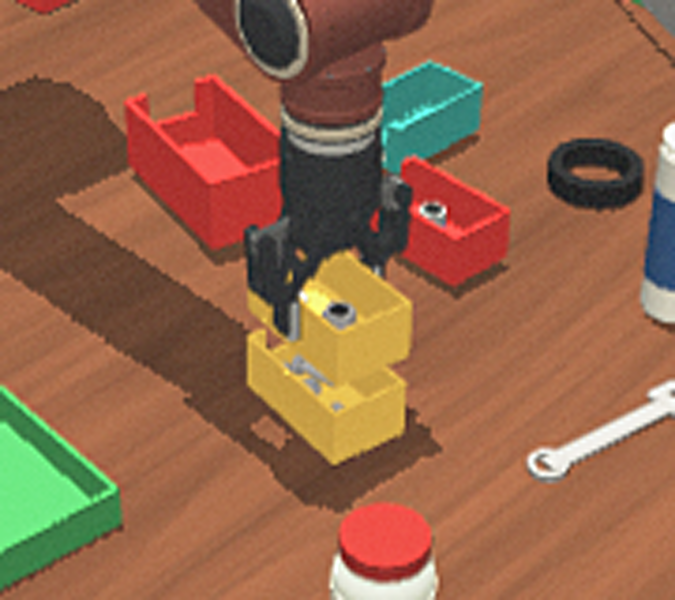

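Scene view: the nut bin hangs square above the bolt bin with their corners lining up at (410,310) and (405,375). I'll lower it slowly and watch the force.

```bash

python3 -m jog '[[0,0,0,-0.02,-0.02,0.2,0],[0,0,0,0,0,0.2,0],[0,0,0,0,0,0.1,0],[0,0,0,0,0,0.1,0],[0,0,0,0,0,0.05,0]]'
python3 -m jog '[[0,0,0,0,0,0.06,0],[0,0,0,0,0,0.06,0],[0,0,0,0,0,0,0]]' 
python3 -c "
from h import *
plan(.578,.0286,.0642,-12.0)"
```

```text
t: 11.6
tool_pos: [0.5777, 0.0287, 0.0705]
tool_rot: [-3.124, 0.329, 0.0]
contact_force: [-0.4, -0.1, -2.6]
opening: 0.0678
grip_force: 45.6
t: 11.98
tool_pos: [0.5777, 0.0287, 0.0671]
tool_rot: [-3.124, 0.329, 0.0]
contact_force: [0.2, -0.3, -2.1]
opening: 0.0675
grip_force: 45.6
t 11.975 at [0.5777 0.0287 0.0671] yaw -12.0 tilt z [-2.e-04  0.e+00 -1.e+00] op 0.0675 F [ 0.2 -0.3 -2.1] q [-0.08  0.1   1.85  0.    1.19  1.7 ]
turn total -0.0 shift total (tool, after turn) [0.01 0.   0.1 ]
```

```bash

python3 -m jog '[[0,0,0,0,0,0.05,0],[0,0,0,0,0,0.03,0],[0,0,0,0,0,0,0]]' 
python3 -m jog '[[0,0,0,0,0,0.02,0],[0,0,0,0,0,0,0]]' 
python3 -m jog '[[0,0,0,0,0,0.02,0],[0,0,0,0,0,0,0]]'
```

```text
t: 12.35
tool_pos: [0.5777, 0.0287, 0.0647]
tool_rot: [3.124, -0.328, -0.0]
contact_force: [0.2, 0.0, -2.0]
opening: 0.0678
grip_force: 45.6
t: 12.6
tool_pos: [0.5778, 0.0287, 0.0643]
tool_rot: [-3.124, 0.328, -0.0]
contact_force: [-0.1, -0.1, -1.6]
opening: 0.0677
grip_force: 45.7
t: 12.85
tool_pos: [0.5779, 0.0287, 0.0642]
tool_rot: [3.124, -0.328, 0.0]
contact_force: [-2.9, 0.9, 3.5]
opening: 0.0677
grip_force: 46.0
```

Contact came exactly at the seated height, so I'll release and rise.

```bash

python3 -m jog '[[0,0,0,0,0,0,0.7],[0,0,0,0,0,0,0.9],[0,0,0,0,0,0,1],[0,0,0,0,0,0,1],[0,0,0,0,0,0,1]]' 20
python3 -m jog '[[0,0,0,0,0,-0.3,1],[0,0,0,0,0,-0.6,1],[0,0,0,0,0,-1,1],[0,0,0,0,0,-1,1],[0,0,0,0,0,-1,1]]'
python3 -m jog '[[0,0,0,-0.9,0,-1,1],[0,0,0,-0.9,0,-0.6,1],[0,0,0,-0.9,0,0,1],[0,0,0,-0.9,0,0,1],[0,0,0,0,0,0,1]]'
python3 - <<'E'
from meas import *
d=cam("wrist"); save(d,"w4.png")
M=R.from_rotvec(d["rvec"]).as_matrix();print("cam",-M.T@d["tvec"])
plan(.49,.267,.18)
for c,z in(("yellow",.108),("red",.058)):
  for r in rects(d,c,z): print(c,*r)
t=cam("top"); 
for c,z in(("yellow",.108),("red",.058)):
  for r in rects(t,c,z): print(c,*r)
s=cam("scene"); cv2.imwrite("pics/s3.png",cv2.resize(s["img"][120:280,250:430],(675,600),interpolation=cv2.INTER_CUBIC)[:,:,::-1])
E
```

```text
t: 13.48
tool_pos: [0.5777, 0.0287, 0.0636]
tool_rot: [-3.124, 0.328, -0.0]
contact_force: [-0.3, -1.1, 0.2]
opening: 0.0852
grip_force: 0.0
t: 14.1
tool_pos: [0.5781, 0.0287, 0.1834]
tool_rot: [-3.124, 0.329, -0.003]
contact_force: [0.2, -1.2, -0.2]
opening: 0.0852
grip_force: 0.0
t: 14.72
tool_pos: [0.4716, 0.0515, 0.2303]
tool_rot: [-3.124, 0.327, -0.005]
contact_force: [-0.6, -0.3, 0.7]
opening: 0.0855
grip_force: 0.0
cam [0.53650663 0.03637319 0.37278392]
t 14.775 at [0.4724 0.0512 0.2302] yaw -11.99 tilt z [ 3.1e-03 -2.0e-04 -1.0e+00] op 0.0853 F [ 0.6 -0.1 -0.7] q [-0.05 -0.32  1.95 -0.    1.51  1.73]
turn total 0.0 shift total (tool, after turn) [-0.92 -7.16  1.67]
yellow [320.  70.] [573.1  28.3 112.9  70.1 -12.2]
red [255. 306.] [335.5 163.9 116.7  86.3 -16.2]
red [137. 205.] [487.4 252.1 124.9  96.8  -4.7]
yellow [ 44. 169.] [602.  697.4 130.7  66.7  57.6]
yellow [325. 170.] [580.6  29.7 115.8  71.2 -12.1]
yellow [487. 134.] [ 669.6 -358.5  222.8   16.8   61.1]
yellow [ 81. 104.] [758.  603.1 222.6 133.5 -30.7]
red [301. 294.] [272.1 100.1 547.1 338.4   7.9]
red [231. 209.] [489.9 264.9 129.   89.5  -4.9]
red [382.  99.] [ 7.66e+02 -1.15e+02  6.31e+01  6.29e+01 -1.00e-01]
```

View pics/s3.png

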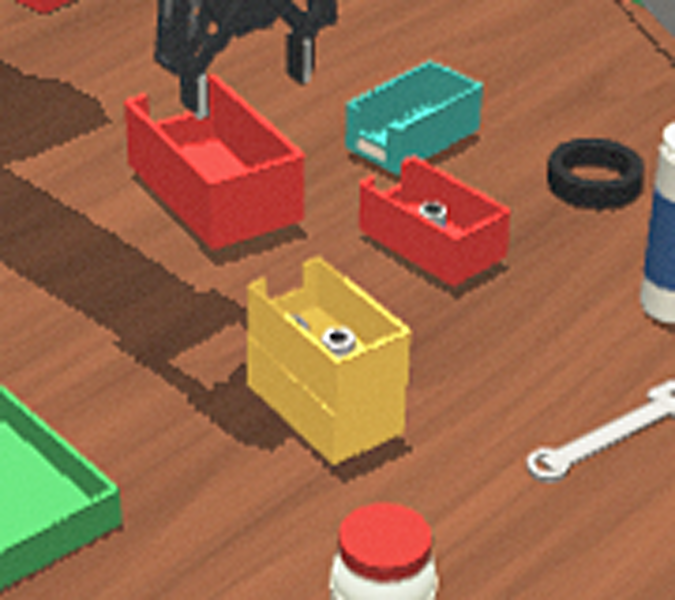

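View pics/w4.png

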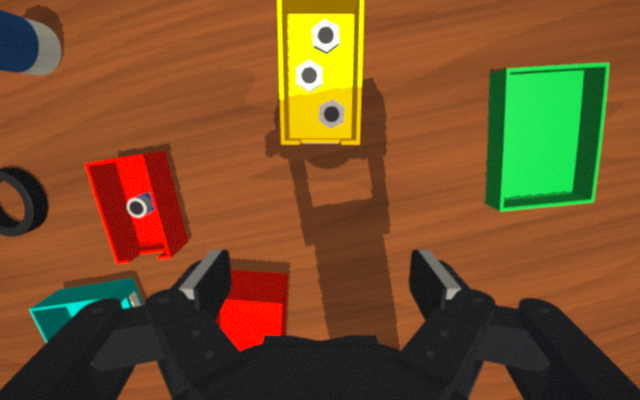

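The stack is seated square with a tight seam in the scene view (248,345)–(335,410), and all three nuts are inside. The wrist view shows the socket in the red bin at (137,207). I'll turn about -97° so the fingers close along the bin's length, then move over it.

```bash

python3 -m jog '[[0,0,-1,0,0,0,0],[0,0,-1,0,0,0,0],[0,0,-1,0,0,0,0],[0,0,-1,0,0,0,0],[0,0,-1,0,0,0,0]]' >/dev/null
python3 -m jog '[[0,0,-1,0,0,0,0],[0,0,-1,0,0,0,0],[0,0,-1,0,0,0,0],[0,0,-1,0,0,0,0],[0,0,-1,0,0,0,0]]' >/dev/null
python3 -m jog '[[0,0,-1,0,0,0,0],[0,0,-1,0,0,0,0],[0,0,-1,0,0,0,0],[0,0,-1,0,0,0,0],[0,0,-1,0,0,0,0]]' >/dev/null
python3 -m jog '[[0,0,-1,0,0,0,0],[0,0,-1,0,0,0,0],[0,0,-1,0,0,0,0],[0,0,-1,0,0,0,0],[0,0,-0.45,0.5,0,0,0]]' >/dev/null
python3 -m jog '[[0,0,0,0.9,0,0,0],[0,0,0,0.9,0,0,0],[0,0,0,0.9,0,0,0],[0,0,0,0.9,0,0,0],[0,0,0,0.9,0,0,0]]' >/dev/null
python3 -m jog '[[0,0,0,0.9,0,0,0],[0,0,0,0.7,0,0,0],[0,0,0,0.4,0,0,0],[0,0,0,0,0,0,0],[0,0,0,0,0,0,0]]'
python3 - <<'E'
from h import *
plan(.489,.267,.18,85.3)
d=cam("wrist"); save(d,"w5.png"); import pickle; pickle.dump(d,open("w5.pkl","wb"))
M=R.from_rotvec(d["rvec"]).as_matrix();print("cam",-M.T@d["tvec"])
for r in rects(d,"red",.058): print(*r)
E
```

```text
t: 18.62
tool_pos: [0.4901, 0.2599, 0.2285]
tool_rot: [2.312, 2.127, -0.001]
contact_force: [0.4, 0.6, -0.6]
opening: 0.0427
grip_force: 0.0
t 18.625 at [0.4901 0.2599 0.2285] yaw 85.21 tilt z [-1.e-04 -4.e-04 -1.e+00] op 0.0427 F [ 0.4  0.6 -0.6] q [ 0.35 -0.11  1.78 -0.    1.48  0.44]
turn total -0.02 shift total (tool, after turn) [ 0.23 -0.06  1.62]
cam [0.49544026 0.3256187  0.37082761]
[ 36. 329.] [103.4  96.1 112.4  57.5 -33.6]
[143. 250.] [282.8 188.  200.4 135.9 -15.8]
[317. 178.] [486.9 266.  122.9  77.   -4.9]
```

View pics/w5.png

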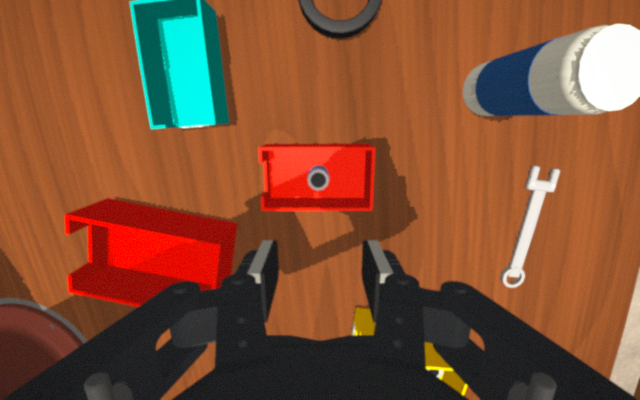

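Wrist view: the socket stands at (318,179) in the red bin, which spans (260–375, 146–211).

```bash
python3 - <<'E'
from h import *
import pickle
d=pickle.load(open("w5.pkl","rb"))
hsv=cv2.cvtColor(d["img"],cv2.COLOR_RGB2HSV)[160:200,290:345]
m=((hsv[...,1]<140)).astype(np.uint8)
k=max(cv2.findContours(m,cv2.RETR_EXTERNAL,cv2.CHAIN_APPROX_NONE)[0],key=cv2.contourArea)
x,y,w,h=cv2.boundingRect(k); print(x+290,y+160,w,h)
r=w/2; c=(x+290+(w-1)/2,y+160+h-.5-r)
P=plane(d,[c],.046)[0]; print(c,P)
plan(P[0]-.0015,P[1],.0195,85.2)
E
```

```text
307 166 22 25
(317.5, 179.5) [0.48786539 0.26302598 0.046     ]
t 18.675 at [0.4902 0.2598 0.2286] yaw 85.2 tilt z [-0.e+00 -2.e-04 -1.e+00] op 0.0428 F [ 0.4  0.2 -0.1] q [ 0.35 -0.11  1.78 -0.    1.48  0.44]
turn total -0.0 shift total (tool, after turn) [ 0.1  -0.14  6.97]
```

```bash

python3 -m jog '[[0,0,0,0.1,-0.14,0.8,0],[0,0,0,0,0,1,0],[0,0,0,0,0,1,0],[0,0,0,0,0,0.8,0],[0,0,0,0,0,0.6,0]]'
python3 -m jog '[[0,0,0,0,0,0.6,0],[0,0,0,0,0,0.6,0],[0,0,0,0,0,0.6,0],[0,0,0,0,0,0.5,0],[0,0,0,0,0,0.3,0]]'
python3 -m jog '[[0,0,0,0,0,0.15,0],[0,0,0,0,0,0,0]]'
python3 -c "
from h import *
plan(.4863,.263,.0195,85.2)"
```

```text
t: 19.3
tool_pos: [0.4859, 0.2629, 0.1015]
tool_rot: [-2.313, -2.126, 0.001]
contact_force: [0.8, -0.2, 0.5]
opening: 0.0426
grip_force: 0.0
t: 19.92
tool_pos: [0.4857, 0.2636, 0.0233]
tool_rot: [-2.311, -2.127, 0.002]
contact_force: [0.2, 0.1, 0.3]
opening: 0.043
grip_force: 0.0
t: 20.18
tool_pos: [0.4863, 0.2638, 0.0201]
tool_rot: [2.312, 2.127, 0.0]
contact_force: [-0.3, -0.0, 0.4]
opening: 0.0427
grip_force: 0.0
t 20.175 at [0.4863 0.2638 0.0201] yaw 85.25 tilt z [ 1.e-04 -0.e+00 -1.e+00] op 0.0427 F [-0.3 -0.   0.4] q [ 0.36  0.11  1.93 -0.    1.1   0.45]
turn total 0.01 shift total (tool, after turn) [-0.03  0.    0.02]
```

```bash

python3 -m jog '[[0,0,0,0,0,0,-0.2],[0,0,0,0,0,0,-0.4],[0,0,0,0,0,0,-0.6],[0,0,0,0,0,0,-0.8],[0,0,0,0,0,0,-0.8]]' 40
python3 -m jog '[[0,0,0,0,0,-0.1,-0.8],[0,0,0,0,0,-0.2,-0.8],[0,0,0,0,0,-0.4,-0.8],[0,0,0,0,0,-0.6,-0.8],[0,0,0,0,0,-0.8,-0.8]]'
python3 -m jog '[[0,0,0,0,0,-1,-0.8],[0,0,0,0,0,-1,-0.8],[0,0,0,0,0,-1,-0.8],[0,0,0,0,0,-1,-0.8],[0,0,0,0,0,-0.5,-0.8]]'
python3 -c "
from h import *
d=cam('top'); 
for r in rects(d,'red',.058): print(*r)
for r in rects(d,'green',.035): print(*r)
plan(.467,-.2156,.205)"
```

```text
t: 20.8
tool_pos: [0.4869, 0.264, 0.021]
tool_rot: [2.311, 2.127, 0.002]
contact_force: [1.3, -0.7, 5.1]
opening: 0.0229
grip_force: 39.4
t: 21.42
tool_pos: [0.486, 0.2637, 0.0843]
tool_rot: [-2.312, -2.127, 0.0]
contact_force: [-0.1, 0.4, -2.1]
opening: 0.0231
grip_force: 39.2
t: 22.05
tool_pos: [0.487, 0.2641, 0.2216]
tool_rot: [2.31, 2.126, 0.007]
contact_force: [0.5, -0.6, -2.2]
opening: 0.0224
grip_force: 39.2
[338. 377.] [ 76.3   1.8 199.6 106.   89.9]
[238. 216.] [487.1 250.  149.   87.2  16.5]
[219. 290.] [301.4 284.1 588.9 366.1  21.3]
[382.  99.] [ 7.66e+02 -1.15e+02  6.31e+01  6.29e+01 -1.00e-01]
[ 14. 312.] [ 2.435e+02  8.073e+02  1.617e+02  5.830e+01 -3.000e-01]
[ 10. 240.] [401.4 809.6 196.5  62.7   1.1]
[422. 218.] [ 466.8 -215.4  161.6  124.9   -6.4]
t 22.1 at [0.4876 0.2643 0.2229] yaw 85.25 tilt z [ 0.0059  0.0023 -1.    ] op 0.0226 F [0.  0.2 0.9] q [ 0.36 -0.11  1.79  0.    1.46  0.45]
turn total 0.0 shift total (tool, after turn) [-16.     0.64   0.6 ]
```

The socket is held, so I'll carry it over to the tray.

```bash

python3 -m jog '[[0,0,0,-0.4,0.04,0,-0.8],[0,0,0,-0.8,0.04,0,-0.8],[0,0,0,-1,0.04,0,-0.8],[0,0,0,-1,0.04,0,-0.8],[0,0,0,-1,0.04,0,-0.8]]' >/dev/null
python3 -m jog '[[0,0,0,-1,0.04,0,-0.8],[0,0,0,-1,0.04,0,-0.8],[0,0,0,-1,0.04,0,-0.8],[0,0,0,-1,0.04,0,-0.8],[0,0,0,-1,0.04,0,-0.8]]' >/dev/null
python3 -m jog '[[0,0,0,-1,0.04,0,-0.8],[0,0,0,-1,0.04,0,-0.8],[0,0,0,-1,0.04,0,-0.8],[0,0,0,-1,0.04,0,-0.8],[0,0,0,-1,0.04,0,-0.8]]' >/dev/null
python3 -m jog '[[0,0,0,-0.8,0.04,0.2,-0.8],[0,0,0,-0.5,0.02,0.5,-0.8],[0,0,0,-0.2,0,0.8,-0.8],[0,0,0,0,0,0.8,-0.8],[0,0,0,0,0,0.8,-0.8]]'
python3 -m jog '[[0,0,0,0,0,0.8,-0.8],[0,0,0,0,0,0.8,-0.8],[0,0,0,0,0,0.5,-0.8],[0,0,0,0,0,0.3,-0.8],[0,0,0,0,0,0,-0.8]]'
python3 -c "
from h import *
plan(.467,-.2156,.013)"
```

```text
t: 24.6
tool_pos: [0.4655, -0.2067, 0.1222]
tool_rot: [-2.309, -2.125, 0.001]
contact_force: [1.1, -0.5, -0.1]
opening: 0.0226
grip_force: 39.2
t: 25.22
tool_pos: [0.4664, -0.2071, 0.0524]
tool_rot: [-2.311, -2.127, 0.001]
contact_force: [0.6, -0.3, -1.5]
opening: 0.0227
grip_force: 39.2
t 25.225 at [ 0.4664 -0.2071  0.0524] yaw 85.25 tilt z [-1.1e-03  7.0e-04 -1.0e+00] op 0.0227 F [ 0.6 -0.3 -1.5] q [-0.56 -0.04  2.02  0.    1.16 -0.48]
turn total 0.0 shift total (tool, after turn) [-0.28  0.04  1.31]
```

```bash

python3 -m jog '[[0,0,0,-0.14,0,0.3,-0.8],[0,0,0,-0.14,0,0.3,-0.8],[0,0,0,0,0,0.3,-0.8],[0,0,0,0,0,0.15,-0.8],[0,0,0,0,0,0.1,-0.8]]' >/dev/null
python3 -m jog '[[0,0,0,0,0,0.05,-0.8],[0,0,0,0,0,0.03,-0.8],[0,0,0,0,0,0,-0.8]]'
```

```text
t: 26.22
tool_pos: [0.4663, -0.2157, 0.0164]
tool_rot: [2.311, 2.127, 0.0]
contact_force: [-0.0, -0.0, -1.9]
opening: 0.0228
grip_force: 39.2
```

```bash

python3 -m jog '[[0,0,0,0,0,0.06,-0.8],[0,0,0,0,0,0,-0.8]]'
python3 -m jog '[[0,0,0,0,0,0.04,-0.8],[0,0,0,0,0,0,-0.8]]'
```

```text
t: 26.48
tool_pos: [0.4661, -0.2156, 0.0143]
tool_rot: [-2.312, -2.127, 0.0]
contact_force: [0.2, 0.3, -1.2]
opening: 0.0231
grip_force: 39.2
t: 26.72
tool_pos: [0.4661, -0.2156, 0.0131]
tool_rot: [-2.311, -2.127, 0.0]
contact_force: [0.8, -0.8, -0.9]
opening: 0.0228
grip_force: 39.2
```

```bash

python3 -m jog '[[0,0,0,0,0,0.02,-0.8],[0,0,0,0,0,0,-0.8]]'
python3 -m jog '[[0,0,0,0,0,0.02,-0.8],[0,0,0,0,0,0,-0.8]]'
```

```text
t: 26.98
tool_pos: [0.4662, -0.2157, 0.013]
tool_rot: [-2.311, -2.127, 0.0]
contact_force: [-1.9, 0.6, 3.9]
opening: 0.0226
grip_force: 39.4
t: 27.22
tool_pos: [0.4662, -0.2157, 0.013]
tool_rot: [-2.311, -2.127, 0.001]
contact_force: [-3.5, 2.3, 8.5]
opening: 0.0227
grip_force: 40.0
```

The socket touches the tray floor, so I'll release, rise and check.

```bash

python3 -m jog '[[0,0,0,0,0,-0.03,-0.6],[0,0,0,0,0,0,-0.4],[0,0,0,0,0,0,-0.2],[0,0,0,0,0,0,-0.1],[0,0,0,0,0,0,-0.1]]' 20
python3 -m jog '[[0,0,0,0,0,-0.3,-0.1],[0,0,0,0,0,-0.6,-0.1],[0,0,0,0,0,-1,-0.1],[0,0,0,0,0,-1,-0.1],[0,0,0,0,0,-1,-0.1]]'
python3 -m jog '[[0,0,0,-0.8,0,-1,-0.1],[0,0,0,-1,0,-1,-0.1],[0,0,0,-1,0,0,-0.1],[0,0,0,-0.5,0,0,-0.1],[0,0,0,0,0,0,-0.1]]'
python3 - <<'E'
from h import *
t=cam("top"); s=cam("scene")
for r in rects(t,"yellow",.108)+rects(t,"red",.058): print(*r)
a=cv2.resize(t["img"][80:290,130:470],(680,420)); 
b=cv2.resize(s["img"][130:300,200:480],(297,180))
b=s["img"][130:300,200:480]
o=np.zeros((600,680,3),np.uint8); o[:420]=a; o[425:595,:280]=b
cv2.imwrite("pics/f.png",o[:,:,::-1])
E
```

```text
t: 27.85
tool_pos: [0.4662, -0.2157, 0.0128]
tool_rot: [-2.312, -2.127, -0.0]
contact_force: [0.5, -0.3, 0.6]
opening: 0.0384
grip_force: 0.0
t: 28.48
tool_pos: [0.4665, -0.2159, 0.1326]
tool_rot: [2.31, 2.126, 0.001]
contact_force: [0.7, -0.4, 0.7]
opening: 0.0382
grip_force: 0.0
t: 29.1
tool_pos: [0.4577, -0.3145, 0.19]
tool_rot: [-2.312, -2.126, -0.0]
contact_force: [0.2, -0.7, -0.1]
opening: 0.0386
grip_force: 0.0
[ 45. 169.] [600.3 698.3 135.7  69.9  59. ]
[325. 173.] [575.5  30.7 126.2  71.1 -12. ]
[487. 134.] [ 669.5 -358.4  222.8   17.4   61.2]
[ 81. 104.] [758.7 604.1 224.  133.9 -30.2]
[279. 377.] [ 75.8 142.9 122.   67.5  62.1]
[346. 373.] [ 83.7 -19.4 174.7  73.1  68.4]
[262. 291.] [288.3 188.1 189.1 120.7 -13.4]
[229. 211.] [482.8 269.5 134.1  93.9  -4.1]
[490. 305.] [ 244.5 -367.3  653.5  217.   -38. ]
[382.  99.] [ 7.66e+02 -1.15e+02  6.31e+01  6.29e+01 -1.00e-01]
```

View pics/f.png

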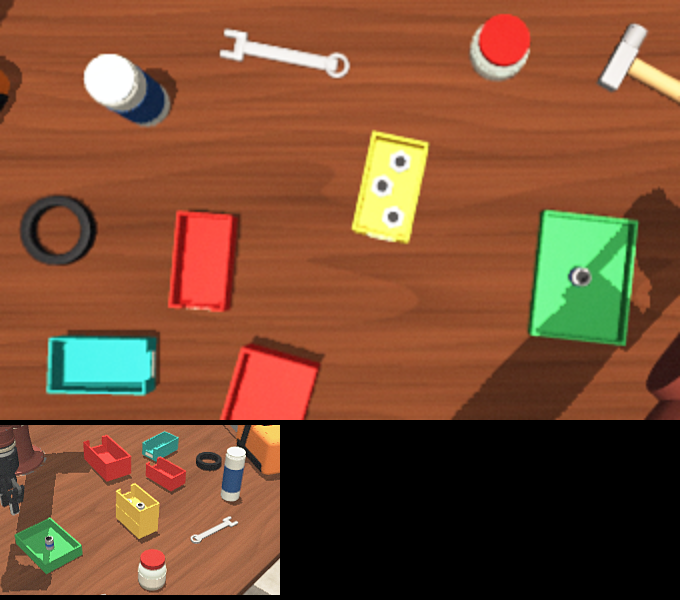

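The final view shows the socket standing in the tray at (580,276), the red bin empty and in place, and the stack square with all three nuts inside.

```bash
python3 -c "
from station import finish_job; print(finish_job())"
```

```text
the job is handed in; nothing more can be done
None
```

The job is handed in: the nut bin is seated square on the bolt bin with its three nuts inside, and the plug socket is standing in the green tray, done in about 29 s of the 58 s limit.

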